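# Put the microscope's reference ball back in its jar

## Robot

A 6-joint arm with a two-finger parallel gripper is mounted at the origin on the work surface. World frame = base frame: x ahead of the robot, y to its left, z up, the work surface at z = 0. Lengths are in m, angles in rad, forces in N, time in s.
With the tool pointing down it reaches from about 0.3 to 0.775 m from the base axis. Payload 14.6 kg.
Tool frame: the origin (TCP) lies on the centre line of the jaws, within the pads' length; the fingertips stand 17 mm ahead of it and the grasp point (between the pads) lies 2 mm behind it; z points along the fingers, y is the line along which they close (so a half turn about z gives the same grasp; the last joint's range is limited). The gripper opens to 94 mm and grips with 3 to 60 N. Pads are 16 mm wide; open, the fingers measure 119 mm over their backs; the gripper's body (75 mm by 177 mm) begins 78 mm behind the grasp point.
Start: joints at [1.24, 0.3, 1.521, -0, 1.321, -0.067], TCP at [0.143, 0.531, 0.222] pointing down, gripper open.
Joint ranges: [-3.03, 3.03], [-0.79, 2.21], [0.23, 2.52], [-1.04, 4.18], [0, 3.07], [-2.55, 2.55]. Speed limits (rad/s): [2.22, 2.22, 2.57, 3.14, 3.14, 3.14].

## Interface

Orientations are given as a rotation vector (axis times angle).
In Python, from plant import manip, viewer, finder gives the robot as it stands. The module is installed in compiled form; this text tells all that it offers.
- The arm moves only by the shell command python3 -m handwheel 'ROWS'. ROWS is JSON, a list of rows, each an object of numbers: "gripper": the opening, from -1 (shut) to 1 (fully open); "tx", "ty", "tz": the shift along the world's x, y, z in cm; "ax", "ay", "az": the turn, a rotation vector about the world's x, y, z in rad. In form: [{"gripper": .., "tx": .., "ty": .., "tz": .., "ax": .., "ay": .., "az": ..}, ...]. A call has 1 to 12 rows; each row is the pose to reach, as a shift and turn from the pose commanded when the call began; what a row does not reach only later rows make up. A row lasts 1/10 s, in which the tool goes at most 50 mm and 8.59 degrees, less where a joint would pass 70% of its speed; a pose out of reach is approached as far as the arm can. A call with a gripper value outside its range is refused whole. The fingers move at their own pace and stop on an object; the grip force is fixed at half the most. Time passes only in rows, so rows that repeat a pose let the fingers close. It gives the time, the measured TCP pose, the force, the opening and the grip force at its end, in the units of the state.
- manip.sense(): the state, without advancing time (a new reading comes with each control period).
- viewer.camera(name): name is "scene" or "top" or "wrist"; returns the picture (384x512x3 uint8, red, green, blue); there is no depth.
- viewer.camera_info(name): a dict with "fx", "fy", "cx", "cy" (pixels), "T" (4x4, takes a point from camera to world coordinates). Camera axes: x right, y up, looking along -z (the intrinsics and any distortion apply to the point x, -y, -z); pixel columns grow to the right and rows downward; lengths in m; the calibration is good to about 2 mm. The wrist camera is an equidistant fisheye: a pixel r from the principal point sees the ray r / f radians off the axis. A picture is of the moment at which its call begins: read the wrist's pose just before it. camera_info takes no time and is no camera call; for the wrist camera it gives the pose at the moment of the call.
- manip.job_done(): hands the job in; it is judged then, once.
Trained networks look in the newest picture that a camera, given by its name, has taken for a name from the list of things; names that differ only in an ending like _2 or _b are one class to them, and where a whole thing is asked for, a point or a joint stands for the part that bears it (a point fixed in the world has none). Each returns a list of dicts, best first, with "p" (0 to 1); they miss things now and then, are a little off and sometimes report something else, mostly with a low value. They report only what shows in the picture. A call takes as long as a camera call. They do not tell look-alikes from the thing itself.
- finder.find_in(query, camera): "box" ([left, top, width, height] in pixels, round what is visible of it).
- finder.spot_point(query, camera): "position" ([row, column] in pixels: a listed point, or the origin of a listed thing).
The state is a dict: "time": time; "qpos": joint angles; "qvel": joint speeds; "joint_efforts": joint torques, N m; "position": TCP position; "eef_rot": TCP orientation; "ft_force": force on the tool from outside, world axes, zero at the start; "torque": the same for the moment, N m; "grip_width": finger opening in m; "grasp_force": force on a finger pad.
Only numpy, scipy, OpenCV 4.12 (cv2) and the standard library are available. Lean on these libraries where they do the work, as an engineer would, in place of code of your own. Each camera call takes 0.05 s, during which the arm holds its last target. There are 200 camera calls.

## Task

Free the steel reference ball from the two sprung catches on the microscope stand by pulling it straight up, then put it away in the empty one of the two deep jars. The ball is polished: lower it gently by hand until it rests on the seat in the middle of the jar, without dropping it or pressing it down hard, only then let go. Leave the ball in the other jar and the things lying around where they are.

Things in the scene. Friction and masses are not known exactly. Their poses are not given: they have to be found in the camera images.
- ball: Polished steel ball, 64 mm in diameter, 0.25 to 0.5 kg; origin at its centre (its axes mean nothing). It starts on the microscope stand, in a low ring, held down by two sprung catches, and has to be pulled up with about 10 to 15 N; it marks if set down with more than about 20 N.
- stand: White microscope base 250 mm (x) by 220 mm (y) by 85 mm high, fixed; origin at the centre of its underside, z up. Two steel catches, 16 mm wide, stand at the +y and -y sides of the ball, their rollers bearing on it from above, tops 61 mm above the white top; they give way outwards. The ball's -x and +x sides are clear for the fingers.
- seat (a point): Centre of the upper edge of the ring the ball starts on, 97 mm above the bench: a ring 64 mm outside, 12 mm high on the stand's white top, at stand x = -30 mm, y = 0. The ball's centre starts 23 mm above this point. On the stand's +x side a block 35 mm high begins 105 mm from this point.
- jar_empty: Grey open round jar without a ball, fixed, 170 mm outside, wall 5 mm, 110 mm high; origin at the centre of its underside, z up. Inside is a metal floor set at a different height each time, with a black centring ring (36 mm bore, 10 mm high) in its middle as the seat. The seated ball's centre is 60 to 85 mm above the underside; nobody knows beforehand.
- jar_full: Jar of the same look and size that already holds a ball; origin at the centre of its underside.
- spare_ball: Identical steel ball, 64 mm in diameter, that lies in the other jar; origin at its centre. Leave it.
- eyepiece: Black eyepiece standing on its end, 42 mm in diameter, 70 mm high; origin at the centre of its underside. Leave it.
- driver: Screwdriver, 170 mm long, lying on the bench. Leave it.
- cleaner: Bottle, 52 mm in diameter, 120 mm high, standing; origin at the centre of its underside. Leave it.
Things that resemble listed ones, but are neither listed nor needed, are in the scene too. Leave any red look-alike of the ball alone. Leave any yellow look-alike of the jar_empty alone.

How it is judged:
By the outcome, as a careful person would: the job done as asked, in the order asked, and still so for the second after the job is handed in, with the robot touching nothing.
It also fails if it takes over 46 s, if anything falls off the work surface, if the arm or the gripper's body presses on something with over 40 N, if the wrist force passes 120 N, or if a joint passes its speed limit or range.

## Working session

There is one attempt and no reset: what is moved stays moved. The work goes in short steps, Python scripts to look and compute and a shell command to move; the robot and the scene stay as the last step left them, time stands still between calls to the robot, and variables do not carry over. Pictures are saved under pics/ and viewed, at most 10 in all, crops included, and the job is handed in when it is done.

```bash
mkdir -p pics; cat > h.py <<'E'
import numpy as np, cv2
from plant import manip, viewer, finder
def ray(cam,row,col,info=None):
    i=info or viewer.camera_info(cam); T=np.array(i["T"])
    x=(col-i["cx"])/i["fx"]; y=(row-i["cy"])/i["fy"]
    if cam=="wrist":
        r=np.hypot(x,y); s=np.sin(r)/r if r>1e-9 else 1; d=np.array([x*s,y*s,np.cos(r)])
    else: d=np.array([x,y,1.])
    d=T[:3,:3]@np.array([d[0],-d[1],-d[2]]); return T[:3,3],d/np.linalg.norm(d)
def onz(cam,row,col,z,info=None):
    o,d=ray(cam,row,col,info); return o+d*(z-o[2])/d[2]
def tri(rs):
    A=0;b=0
    for o,d in rs:
        P=np.eye(3)-np.outer(d,d); A=A+P; b=b+P@o
    return np.linalg.solve(A,b)
def save(cam,name):
    im=viewer.camera(cam); cv2.imwrite(f"pics/{name}.png",im[:,:,::-1]); return im
E
python3 - <<'E'
from h import *
ims=[save(c,c+"0") for c in("scene","top")]
cv2.imwrite("pics/both.png",cv2.resize(np.vstack(ims)[:,:,::-1],None,fx=.78,fy=.78))
for c in("scene","top"):
    print(c,np.round(viewer.camera_info(c)["T"],3).tolist())
    for q in("ball","seat","jar_empty","stand","eyepiece","cleaner","driver"):
        print(q,[(round(r["p"],2),np.round(r["position"]).tolist()) for r in finder.spot_point(q,c)][:5])
    print([(round(r["p"],2),np.round(r["box"]).tolist()) for r in finder.find_in("ball",c)][:5])
s=manip.sense();print(s["time"],s["position"],s["eef_rot"],s["ft_force"])
E
```

```text
scene [[0.125, -0.606, 0.786, 1.339], [0.992, 0.075, -0.1, -0.126], [0.001, 0.792, 0.611, 0.715], [0.0, 0.0, 0.0, 1.0]]
ball [(0.91, [190.0, 384.0]), (0.74, [180.0, 334.0])]
seat [(0.74, [183.0, 332.0]), (0.59, [188.0, 331.0])]
jar_empty [(0.96, [225.0, 231.0]), (0.82, [174.0, 199.0]), (0.55, [273.0, 169.0])]
stand [(0.77, [220.0, 327.0])]
eyepiece [(0.61, [279.0, 236.0])]
cleaner [(0.83, [205.0, 113.0])]
driver [(0.66, [271.0, 169.0]), (0.61, [183.0, 332.0])]
[(0.6, [323.0, 170.0, 22.0, 25.0]), (0.6, [373.0, 181.0, 20.0, 22.0])]
top [[-0.017, 0.984, -0.179, 0.346], [-1.0, -0.017, -0.0, -0.007], [-0.003, 0.179, 0.984, 1.38], [0.0, 0.0, 0.0, 1.0]]
ball [(0.7, [191.0, 187.0]), (0.62, [209.0, 137.0])]
seat [(0.81, [195.0, 188.0])]
jar_empty [(0.8, [263.0, 298.0]), (0.55, [194.0, 276.0])]
stand [(0.93, [189.0, 195.0])]
eyepiece [(0.69, [139.0, 273.0])]
cleaner [(0.59, [225.0, 376.0])]
driver [(0.63, [144.0, 319.0])]
[(0.8, [126.0, 200.0, 19.0, 21.0]), (0.59, [178.0, 181.0, 18.0, 16.0])]
0.9 [0.1434198  0.53097493 0.22247025] [4.13278732e-01 3.11428659e+00 7.73127522e-05] [ 0.32858924 -0.43790844 -0.00444684]
```

View pics/both.png

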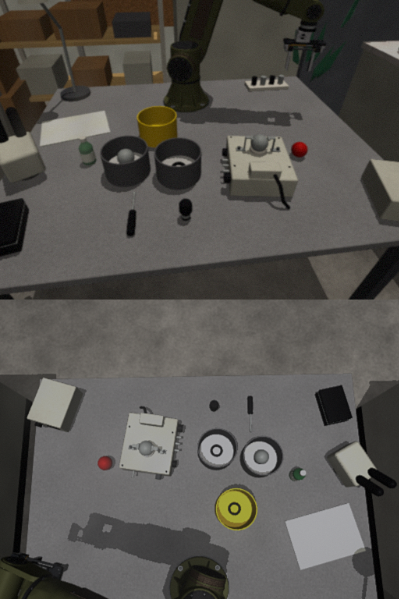

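The scene view (full-size pixels, row/col) shows the steel ball on the stand at (183,333). The red look-alike is at (190,384). The empty grey jar is at about (207,228), the full one at (205,159), and the yellow look-alike at (160,201). In the top view the stand ball is at (190,188), the empty jar at (192,278), the full jar at (200,334), the yellow jar at (267,302) and the red ball at (209,136).

Candidates for the ball: grey on the stand, grey in the left jar, red on the bench. I choose the grey one on the stand and check it in a crop.

```bash
python3 - <<'E'
from h import *
t=cv2.imread("pics/top0.png"); s=cv2.imread("pics/scene0.png")
a=cv2.resize(t[140:250,140:370],None,fx=3.4,fy=3.4,interpolation=cv2.INTER_CUBIC)
b=cv2.resize(s[150:250,180:410],None,fx=3.4,fy=2.2*1,interpolation=cv2.INTER_CUBIC)
b=cv2.resize(s[150:220,180:410],None,fx=3.4,fy=3.0,interpolation=cv2.INTER_CUBIC)
cv2.imwrite("pics/crop1.png",np.vstack([a,b])[:600])
print("ball top onz .12",onz("top",190,188,.12),"scene",onz("scene",183,333,.12))
print("ball tri",tri([ray("top",190,188),ray("scene",183,334)]))
# stand yaw: white mask
g=t.astype(int); m=((g.min(2)>120)).astype(np.uint8); m[:130]=0;m[250:]=0;m[:,:145]=0;m[:,245:]=0
m=cv2.morphologyEx(m,cv2.MORPH_OPEN,np.ones((3,3),np.uint8))
c=max(cv2.findContours(m,0,2)[0],key=cv2.contourArea);R=cv2.minAreaRect(c);P=cv2.boxPoints(R)
for p in P: print("corner",p,onz("top",p[1],p[0],.085)[:2])
for n,rc in(("empty",(192,278)),("full",(200,334))): print(n,onz("top",*rc,.05))
E
```

```text
ball top onz .12 [0.57758919 0.20796881 0.12      ] scene [0.58174174 0.21312071 0.12      ]
ball tri [0.57929946 0.21260602 0.11778491]
corner [152.47952 214.7312 ] [0.50245657 0.33106164]
corner [163.88562 141.73215] [0.75434251 0.29919819]
corner [227.42804 151.66064] [0.71509665 0.0806809 ]
corner [216.02194 224.6597 ] [0.46579533 0.11964301]
empty [ 0.57803441 -0.09065223  0.05      ]
full [ 0.54679926 -0.28211448  0.05      ]
```

View pics/crop1.png

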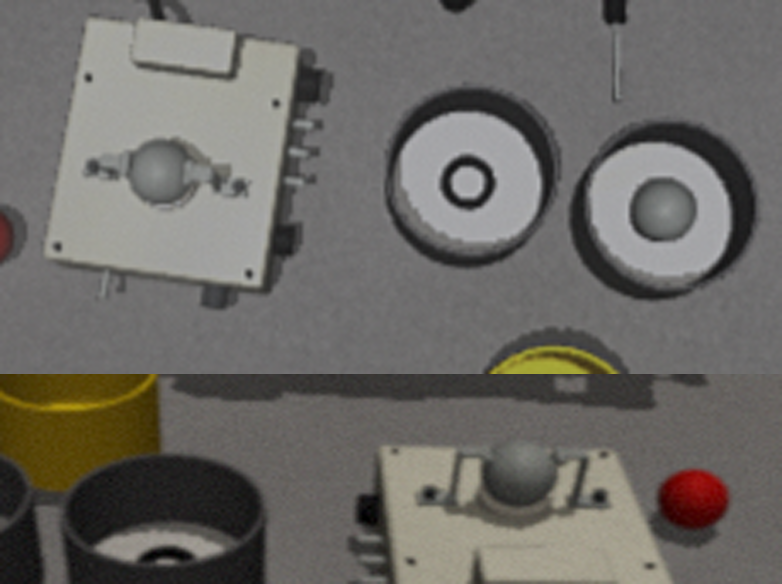

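The crop confirms it: the grey ball sits between the two catches (top view, about row 190, col 188). The empty jar shows its black ring at (194,277). The stand's yaw is about -9.5°, so the tool turns -84° to close along stand x.

```bash
python3 -m handwheel '[{"gripper":1,"tx":4,"ty":-3,"tz":4,"az":-0.14},{"gripper":1,"tx":8,"ty":-6,"tz":6,"az":-0.28},{"gripper":1,"tx":12,"ty":-9,"tz":6,"az":-0.42},{"gripper":1,"tx":16,"ty":-12,"tz":6,"az":-0.56},{"gripper":1,"tx":20,"ty":-15,"tz":6,"az":-0.7},{"gripper":1,"tx":24,"ty":-18,"tz":6,"az":-0.84},{"gripper":1,"tx":28,"ty":-21,"tz":6,"az":-0.98},{"gripper":1,"tx":32,"ty":-24,"tz":6,"az":-1.12},{"gripper":1,"tx":36,"ty":-27,"tz":6,"az":-1.26},{"gripper":1,"tx":40,"ty":-30,"tz":6,"az":-1.4},{"gripper":1,"tx":43.6,"ty":-32,"tz":6,"az":-1.47},{"gripper":1,"tx":43.6,"ty":-32,"tz":6,"az":-1.47}]'
python3 - <<'E'
from h import *
from scipy.spatial.transform import Rotation as R
for k in range(1):
    s=manip.sense();i=viewer.camera_info("wrist");im=save("wrist","w0")
print(s["time"],s["position"],s["qpos"],R.from_rotvec(s["eef_rot"]).as_matrix()[:,1])
for q in("ball","seat"):
    for r in finder.spot_point(q,"wrist")[:3]:
        print(q,r["p"],r["position"],onz("wrist",*r["position"],.12 if q=="ball" else .097,i))
for r in finder.find_in("ball","wrist"): 
    b=r["box"];print(r["p"],b,onz("wrist",b[1]+b[3]/2,b[0]+b[2]/2,.12,i))
for r in finder.find_in("jar_empty","wrist"): print("jar",r["p"],r["box"])
E
```

```text
0.9 [0.1434198  0.53097493 0.22247025] [ 1.24038818e+00  2.99877388e-01  1.52097105e+00  6.13355132e-06
  1.32069521e+00 -6.65431030e-02] [2.60815227e-01 9.65388738e-01 4.92959483e-05]validation failed for argument at $[0]...
```

View pics/w0.png

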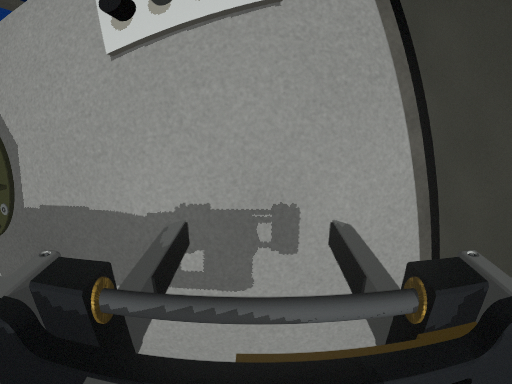

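The move was refused and the arm did not move. The picture shows only bench and fingers at the start pose. Each row probably needs every key.

```bash
python3 -m handwheel '[{"gripper":1,"tx":4,"ty":-3,"tz":4,"ax":0,"ay":0,"az":-0.14},{"gripper":1,"tx":8,"ty":-6,"tz":6,"ax":0,"ay":0,"az":-0.28},{"gripper":1,"tx":12,"ty":-9,"tz":6,"ax":0,"ay":0,"az":-0.42},{"gripper":1,"tx":16,"ty":-12,"tz":6,"ax":0,"ay":0,"az":-0.56},{"gripper":1,"tx":20,"ty":-15,"tz":6,"ax":0,"ay":0,"az":-0.7},{"gripper":1,"tx":24,"ty":-18,"tz":6,"ax":0,"ay":0,"az":-0.84},{"gripper":1,"tx":28,"ty":-21,"tz":6,"ax":0,"ay":0,"az":-0.98},{"gripper":1,"tx":32,"ty":-24,"tz":6,"ax":0,"ay":0,"az":-1.12},{"gripper":1,"tx":36,"ty":-27,"tz":6,"ax":0,"ay":0,"az":-1.26},{"gripper":1,"tx":40,"ty":-30,"tz":6,"ax":0,"ay":0,"az":-1.4},{"gripper":1,"tx":43.6,"ty":-32,"tz":6,"ax":0,"ay":0,"az":-1.47},{"gripper":1,"tx":43.6,"ty":-32,"tz":6,"ax":0,"ay":0,"az":-1.47}]' && 
python3 - <<'E'
from h import *
from scipy.spatial.transform import Rotation as R
s=manip.sense();i=viewer.camera_info("wrist");im=save("wrist","w1")
print(s["time"],s["position"],s["qpos"],R.from_rotvec(s["eef_rot"]).as_matrix()[:,1])
for q in("ball","seat"):
    for r in finder.spot_point(q,"wrist")[:3]:
        print(q,r["p"],r["position"],onz("wrist",*r["position"],.12 if q=="ball" else .097,i))
for r in finder.find_in("ball","wrist"): 
    b=r["box"];print(r["p"],b,onz("wrist",b[1]+b[3]/2,b[0]+b[2]/2,.12,i))
E
```

```text
time: 2.35
position: [0.5824, 0.2076, 0.2813]
eef_rot: [2.401, 2.025, -0.002]
ft_force: [-0.9, 0.6, -0.4]
grip_width: 0.0943
grasp_force: 0.0
2.35 [0.58242477 0.20758542 0.2812728 ] [ 2.83383908e-01  4.22991395e-01  1.22007411e+00 -5.68131239e-04
  1.49959855e+00  4.52957778e-01] [ 9.85663331e-01 -1.68722514e-01 -7.15391841e-04]
ball 0.89 [36.5, 195.1] [0.54169679 0.38036433 0.12      ]
ball 0.67 [181.8, 257.9] [0.58140079 0.20766774 0.12      ]
0.75 [174.4, 14.2, 46.7, 42.2] [0.54479439 0.38104481 0.12      ]
0.58 [227.7, 154.0, 57.8, 48.3] [0.58068029 0.21203117 0.12      ]
```

View pics/w1.png

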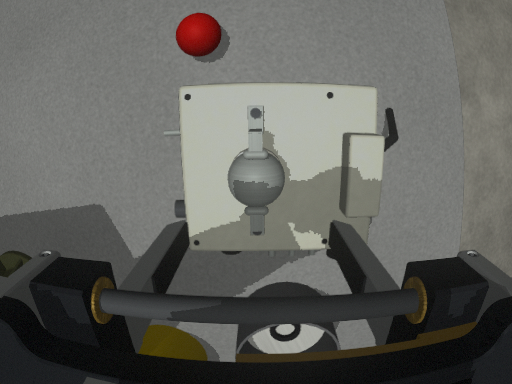

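The ball is centred between the fingers (row 178, col 256) and the catches run along the image columns, so the yaw is right. The red look-alike is at (35,198).

```bash
python3 -c "
from h import *
s=manip.sense();print(s['time'],s['position'],s['qvel'].round(3))
i=viewer.camera_info('wrist');print(onz('wrist',178,256.5,.12,i))"; python3 -m handwheel '[{"gripper":1,"tx":0,"ty":0,"tz":-4,"ax":0,"ay":0,"az":0},{"gripper":1,"tx":0,"ty":0,"tz":-8,"ax":0,"ay":0,"az":0},{"gripper":1,"tx":0,"ty":0,"tz":-9,"ax":0,"ay":0,"az":0},{"gripper":1,"tx":0,"ty":0,"tz":-9,"ax":0,"ay":0,"az":0},{"gripper":1,"tx":0,"ty":0,"tz":-9,"ax":0,"ay":0,"az":0}]'
python3 - <<'E'
from h import *
s=manip.sense();i=viewer.camera_info("wrist");im=save("wrist","w2")
print(s["position"])
for r in finder.find_in("ball","wrist"): 
    b=r["box"];print(r["p"],b,onz("wrist",b[1]+b[3]/2,b[0]+b[2]/2,.12,i))
E
```

```text
2.55 [0.57872878 0.21162878 0.28246509] [ 0.016 -0.015  0.005 -0.002 -0.001  0.001]
[0.57692546 0.21613957 0.12      ]
time: 3.05
position: [0.5798, 0.2117, 0.1948]
eef_rot: [2.393, 2.034, 0.004]
ft_force: [0.4, 0.5, 0.7]
grip_width: 0.094
grasp_force: 0.0
[0.57977796 0.21170515 0.19483274]
0.8 [219.6, 174.0, 78.4, 68.0] [0.5796851  0.21007191 0.12      ]
0.6 [157.6, 0.0, 58.9, 45.0] [0.5477822  0.37248541 0.12      ]
```

View pics/w2.png

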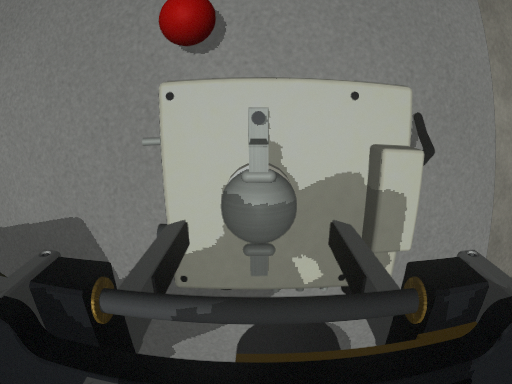

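The ball is centred at (206,259) between the fingers, with the catches clear above and below it. Next I descend and close.

```bash
python3 -m handwheel '[{"gripper":1,"tx":0,"ty":0,"tz":-2.5,"ax":0,"ay":0,"az":0},{"gripper":1,"tx":0,"ty":0,"tz":-5,"ax":0,"ay":0,"az":0},{"gripper":1,"tx":0,"ty":0,"tz":-7,"ax":0,"ay":0,"az":0},{"gripper":1,"tx":0,"ty":0,"tz":-7.4,"ax":0,"ay":0,"az":0},{"gripper":1,"tx":0,"ty":0,"tz":-7.4,"ax":0,"ay":0,"az":0},{"gripper":1,"tx":0,"ty":0,"tz":-7.4,"ax":0,"ay":0,"az":0}]'
python3 -m handwheel '[{"gripper":-1,"tx":0,"ty":0,"tz":0,"ax":0,"ay":0,"az":0},{"gripper":-1,"tx":0,"ty":0,"tz":0,"ax":0,"ay":0,"az":0},{"gripper":-1,"tx":0,"ty":0,"tz":0,"ax":0,"ay":0,"az":0},{"gripper":-1,"tx":0,"ty":0,"tz":0,"ax":0,"ay":0,"az":0},{"gripper":-1,"tx":0,"ty":0,"tz":0,"ax":0,"ay":0,"az":0},{"gripper":-1,"tx":0,"ty":0,"tz":0,"ax":0,"ay":0,"az":0},{"gripper":-1,"tx":0,"ty":0,"tz":0,"ax":0,"ay":0,"az":0},{"gripper":-1,"tx":0,"ty":0,"tz":0,"ax":0,"ay":0,"az":0}]'
```

```text
time: 3.75
position: [0.5801, 0.2112, 0.1202]
eef_rot: [2.394, 2.033, 0.003]
ft_force: [0.5, 0.7, 0.5]
grip_width: 0.0938
grasp_force: 0.0
time: 4.55
position: [0.5796, 0.211, 0.1186]
eef_rot: [2.395, 2.033, 0.001]
ft_force: [1.9, -0.3, 2.6]
grip_width: 0.0628
grasp_force: 30.0
```

```bash
python3 -m handwheel '[{"gripper":-1,"tx":0,"ty":0,"tz":0.3,"ax":0,"ay":0,"az":0},{"gripper":-1,"tx":0,"ty":0,"tz":0.6,"ax":0,"ay":0,"az":0},{"gripper":-1,"tx":0,"ty":0,"tz":0.9,"ax":0,"ay":0,"az":0}]'
python3 -m handwheel '[{"gripper":-1,"tx":0,"ty":0,"tz":0.4,"ax":0,"ay":0,"az":0},{"gripper":-1,"tx":0,"ty":0,"tz":0.8,"ax":0,"ay":0,"az":0},{"gripper":-1,"tx":0,"ty":0,"tz":1.2,"ax":0,"ay":0,"az":0},{"gripper":-1,"tx":0,"ty":0,"tz":1.6,"ax":0,"ay":0,"az":0},{"gripper":-1,"tx":0,"ty":0,"tz":2,"ax":0,"ay":0,"az":0},{"gripper":-1,"tx":0,"ty":0,"tz":2.4,"ax":0,"ay":0,"az":0}]'
```

```text
time: 4.85
position: [0.5787, 0.2108, 0.1265]
eef_rot: [-2.394, -2.033, 0.004]
ft_force: [0.2, 0.4, -9.3]
grip_width: 0.0625
grasp_force: 30.0
time: 5.45
position: [0.5796, 0.211, 0.1522]
eef_rot: [2.395, 2.033, 0.001]
ft_force: [0.3, -0.1, -3.6]
grip_width: 0.0632
grasp_force: 30.0
```

The ball is free and held: about 3.6 N load, 63 mm opening. I lift it and go past the jar for a clear wrist view of its ring.

```bash
python3 -m handwheel '[{"gripper":-1,"tx":0,"ty":0,"tz":3,"ax":0,"ay":0,"az":0},{"gripper":-1,"tx":0,"ty":0,"tz":6,"ax":0,"ay":0,"az":0},{"gripper":-1,"tx":0,"ty":-2,"tz":9,"ax":0,"ay":0,"az":0},{"gripper":-1,"tx":0,"ty":-6,"tz":12,"ax":0,"ay":0,"az":0},{"gripper":-1,"tx":0,"ty":-10,"tz":12,"ax":0,"ay":0,"az":0},{"gripper":-1,"tx":0,"ty":-14,"tz":12,"ax":0,"ay":0,"az":0},{"gripper":-1,"tx":0,"ty":-18,"tz":12,"ax":0,"ay":0,"az":0},{"gripper":-1,"tx":0,"ty":-22,"tz":12,"ax":0,"ay":0,"az":0},{"gripper":-1,"tx":0,"ty":-26,"tz":12,"ax":0,"ay":0,"az":0},{"gripper":-1,"tx":0,"ty":-30,"tz":12,"ax":0,"ay":0,"az":0},{"gripper":-1,"tx":0,"ty":-34,"tz":12,"ax":0,"ay":0,"az":0},{"gripper":-1,"tx":0,"ty":-38,"tz":12,"ax":0,"ay":0,"az":0}]'
python3 -m handwheel '[{"gripper":-1,"tx":0,"ty":-2,"tz":0,"ax":0,"ay":0,"az":0},{"gripper":-1,"tx":0,"ty":-2,"tz":0,"ax":0,"ay":0,"az":0},{"gripper":-1,"tx":0,"ty":-2,"tz":0,"ax":0,"ay":0,"az":0}]'
python3 - <<'E'
from h import *
s=manip.sense();i=viewer.camera_info("wrist");im=save("wrist","w3")
print(s["position"],s["grip_width"],i["T"][:3,3])
np.save("i3.npy",i)
for r in finder.spot_point("jar_empty","wrist"): print("jar",r["p"],r["position"],onz("wrist",*r["position"],0,i))
for r in finder.find_in("jar_empty","wrist"): print("jar",r["p"],r["box"])
for r in finder.find_in("ball","wrist"): 
    b=r["box"];print("ball",r["p"],b)
E
```

```text
time: 6.65
position: [0.5793, -0.1707, 0.2724]
eef_rot: [2.394, 2.032, 0.001]
ft_force: [0.6, 1.0, -2.4]
grip_width: 0.0632
grasp_force: 30.0
time: 6.95
position: [0.5794, -0.1889, 0.2719]
eef_rot: [2.395, 2.032, 0.001]
ft_force: [-0.8, -0.2, -2.1]
grip_width: 0.0628
grasp_force: 30.0
[ 0.57943764 -0.188865    0.2718621 ] 0.06280914851078526 [ 0.59159222 -0.11218606  0.43336802]
jar 0.63 [97.8, 248.0] [ 0.58046414 -0.08976802  0.        ]
jar 0.57 [175.6, 100.7] [ 0.32091091 -0.16073833  0.        ]
jar 0.92 [22.5, 125.0, 127.2, 124.4]
jar 0.56 [167.4, 18.9, 154.5, 147.7]
ball 0.72 [206.7, 190.4, 110.1, 104.5]
```

View pics/w3.png

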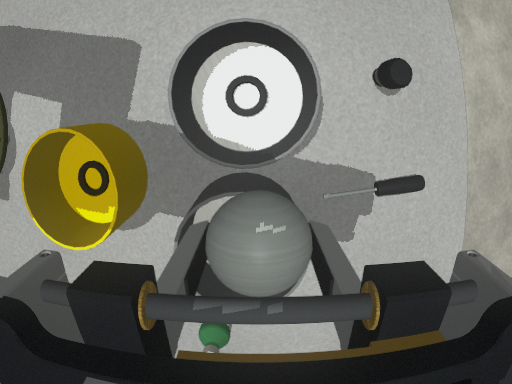

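The empty jar's ring is centred at (96,246). Its rim spans rows 18-166 and cols 171-321. The ball sits firmly in the grip at (243,259).

```bash
python3 - <<'E'
from h import *
i=np.load("i3.npy",allow_pickle=True).item()
im=cv2.imread("pics/w3.png"); g=cv2.cvtColor(im,cv2.COLOR_BGR2GRAY)
# ring: dark blob inside white floor
m=(g<90).astype(np.uint8); n,l,st,ce=cv2.connectedComponentsWithStats(m[60:135,210:285])
print(st.tolist(),ce.round(1).tolist())
m2=(g<100).astype(np.uint8)
for z in(.0335,.046,.0585): print("ring",z,onz("wrist",96,246,z,i))
# rim: outer edge points -> circle on z=.11
print("rim pts:")
pts=np.array([onz("wrist",r,c,.11,i)[:2] for r,c in((18,246),(166,246),(92,171),(92,321))])
A=np.c_[2*pts,np.ones(4)];x=np.linalg.lstsq(A,(pts**2).sum(1),rcond=None)[0];print(x[:2],np.sqrt(x[2]+x[:2]@x[:2]))
# ball centre: angular
o,d=ray("wrist",243.5,259.5,i); a=np.arccos(np.clip(np.dot(ray("wrist",243.5,206,i)[1],ray("wrist",243.5,313,i)[1]),-1,1))/2
print("ball ctr",o+d*.032/np.sin(a)); print("at z .274",onz("wrist",243.5,259.5,.274,i))
print(i["fx"],i["cx"],i["cy"])
E
```

```text
[[0, 0, 75, 75, 4910], [16, 16, 41, 40, 715]] [[37.1, 37.3], [36.0, 35.2]]
ring 0.0335 [ 0.57911177 -0.08865429  0.0335    ]
ring 0.046 [ 0.57950192 -0.0893899   0.046     ]
ring 0.0585 [ 0.57989206 -0.09012551  0.0585    ]
rim pts:
[ 0.58161433 -0.08733665] 0.08232751347465472
ball ctr [ 0.57983835 -0.18836447  0.27105596]
at z .274 [ 0.58005154 -0.18698274  0.274     ]
297.3186396354542 258.5130858494923 192.3862302649672
```

```bash
python3 -m handwheel '[{"gripper":-1,"tx":0,"ty":4,"tz":0,"ax":0,"ay":0,"az":0},{"gripper":-1,"tx":0,"ty":8,"tz":0,"ax":0,"ay":0,"az":0},{"gripper":-1,"tx":0,"ty":9.9,"tz":0,"ax":0,"ay":0,"az":0},{"gripper":-1,"tx":0,"ty":9.9,"tz":-4,"ax":0,"ay":0,"az":0},{"gripper":-1,"tx":0,"ty":9.9,"tz":-8,"ax":0,"ay":0,"az":0},{"gripper":-1,"tx":0,"ty":9.9,"tz":-12,"ax":0,"ay":0,"az":0},{"gripper":-1,"tx":0,"ty":9.9,"tz":-15,"ax":0,"ay":0,"az":0},{"gripper":-1,"tx":0,"ty":9.9,"tz":-17,"ax":0,"ay":0,"az":0},{"gripper":-1,"tx":0,"ty":9.9,"tz":-17,"ax":0,"ay":0,"az":0},{"gripper":-1,"tx":0,"ty":9.9,"tz":-17,"ax":0,"ay":0,"az":0},{"gripper":-1,"tx":0,"ty":9.9,"tz":-17,"ax":0,"ay":0,"az":0}]'
python3 - <<'E'
from h import *
i=viewer.camera_info("scene");T=np.linalg.inv(np.array(i["T"]))
def pr(p):
    c=T[:3,:3]@p+T[:3,3]; return i["cy"]-i["fy"]*c[1]/c[2]*-1*-1 if 0 else (i["cy"]+i["fy"]*(-c[1])/(-c[2]), i["cx"]+i["fx"]*c[0]/(-c[2]))
for z in(.033,.04,.047,.054,.06):
    print(z,[np.round(pr(np.array([.5795+dx,-.0893,z])),1).tolist() for dx in(-.0267,-.018)])
g=cv2.cvtColor(cv2.imread("pics/scene0.png"),cv2.COLOR_BGR2GRAY)
for c in(227,228,229,230): print(c,list(enumerate(g[188:222,c].tolist(),188)))
s=cv2.imread("pics/scene0.png");cv2.imwrite("pics/jar.png",cv2.resize(s[175:235,195:265],None,fx=8,fy=8,interpolation=cv2.INTER_CUBIC))
E
```

```text
time: 8.25
position: [0.5802, -0.0899, 0.1032]
eef_rot: [2.393, 2.032, 0.002]
ft_force: [-0.6, 0.0, -1.6]
grip_width: 0.0634
grasp_force: 30.0
0.033 [[208.0, 227.7], [209.9, 228.0]]
0.04 [[206.2, 227.6], [208.1, 227.9]]
0.047 [[204.4, 227.6], [206.3, 227.8]]
0.054 [[202.6, 227.5], [204.5, 227.7]]
0.06 [[201.0, 227.4], [202.9, 227.6]]
227 [(188, 29), (189, 34), (190, 29), (191, 31), (192, 31), (193, 33), (194, 32), (195, 28), (196, 35), (197, 28), (198, 36), (199, 56), (200, 76), (201, 83), (202, 108), (203, 136), (204, 147), (205, 149), (206, 142), (207, 89), (208, 38), (209, 12), (210, 15), (211, 66), (212, 122), (213, 93), (214, 46), (215, 34), (216, 31), (217, 30), (218, 32), (219, 30), (220, 30), (221, 32)]
228 [(188, 29), (189, 35), (190, 30), (191, 32), (192, 33), (193, 30), (194, 34), (195, 34), (196, 35), (197, 29), (198, 31), (199, 57), (200, 75), (201, 86), (202, 120), (203, 142), (204, 150), (205, 147), (206, 134), (207, 82), (208, 26), (209, 7), (210, 18), (211, 68), (212, 124), (213, 95), (214, 44), (215, 36), (216, 27), (217, 31), (218, 31), (219, 32), (220, 38), (221, 33)]
229 [(188, 34), (189, 31), (190, 31), (191, 35), (192, 37), (193, 30), (194, 29), (195, 33), (196, 39), (197, 33), (198, 43), (199, 55), (200, 76), (201, 89), (202, 113), (203, 141), (204, 150), (205, 149), (206, 137), (207, 78), (208, 29), (209, 4), (210, 14), (211, 68), (212, 121), (213, 95), (214, 50), (215, 33), (216, 29), (217, 31), (218, 30), (219, 30), (220, 24), (221, 39)]
230 [(188, 34), (189, 30), (190, 23), (191, 34), (192, 31), (193, 33), (194, 26), (195, 29), (196, 27), (197, 31), (198, 43), (199, 63), (200, 82), (201, 83), (202, 97), (203, 138), (204, 150), (205, 151), (206, 138), (207, 79), (208, 27), (209, 2), (210, 11), (211, 57), (212, 119), (213, 94), (214, 46), (215, 28), (216, 34), (217, 37), (218, 36), (219, 29), (220, 28), (221, 35)]
```

View pics/jar.png

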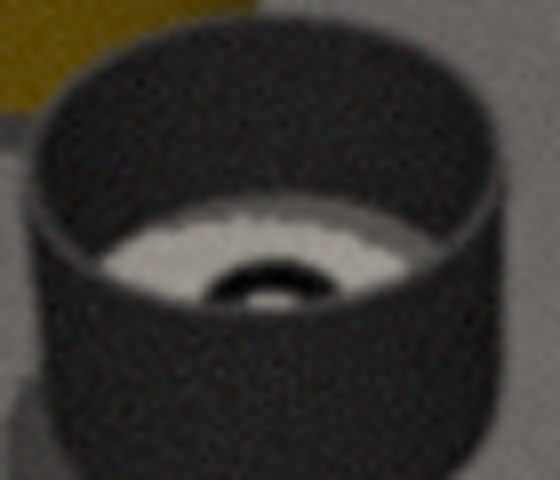

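The scene crop shows the ring's far edge at row 207, so the ring top is at about 37 mm. Contact should come at a TCP height of roughly 60-70 mm. I descend briskly to 80 mm, then creep.

```bash
python3 -m handwheel '[{"gripper":-1,"tx":0,"ty":0,"tz":-0.4,"ax":0,"ay":0,"az":0},{"gripper":-1,"tx":0,"ty":0,"tz":-0.8,"ax":0,"ay":0,"az":0},{"gripper":-1,"tx":0,"ty":0,"tz":-1.2,"ax":0,"ay":0,"az":0},{"gripper":-1,"tx":0,"ty":0,"tz":-1.5,"ax":0,"ay":0,"az":0},{"gripper":-1,"tx":0,"ty":0,"tz":-1.8,"ax":0,"ay":0,"az":0},{"gripper":-1,"tx":0,"ty":0,"tz":-2,"ax":0,"ay":0,"az":0},{"gripper":-1,"tx":0,"ty":0,"tz":-2.1,"ax":0,"ay":0,"az":0},{"gripper":-1,"tx":0,"ty":0,"tz":-2.1,"ax":0,"ay":0,"az":0},{"gripper":-1,"tx":0,"ty":0,"tz":-2.1,"ax":0,"ay":0,"az":0}]'
```

```text
time: 9.15
position: [0.5795, -0.09, 0.0805]
eef_rot: [2.395, 2.033, 0.0]
ft_force: [-1.1, -0.5, -2.4]
grip_width: 0.0631
grasp_force: 30.0
```

```bash
python3 -m handwheel '[{"gripper":-1,"tx":0,"ty":0,"tz":-0.1,"ax":0,"ay":0,"az":0},{"gripper":-1,"tx":0,"ty":0,"tz":-0.2,"ax":0,"ay":0,"az":0},{"gripper":-1,"tx":0,"ty":0,"tz":-0.3,"ax":0,"ay":0,"az":0},{"gripper":-1,"tx":0,"ty":0,"tz":-0.4,"ax":0,"ay":0,"az":0},{"gripper":-1,"tx":0,"ty":0,"tz":-0.4,"ax":0,"ay":0,"az":0}]'
```

```text
time: 9.65
position: [0.5793, -0.09, 0.0763]
eef_rot: [-2.395, -2.033, 0.0]
ft_force: [0.3, -0.7, -1.9]
grip_width: 0.0631
grasp_force: 30.0
```

Still hanging freely. I step down 1.5 mm per call, each ending in a settling row, and check the force every time.

```bash
python3 -m handwheel '[{"gripper":-1,"tx":0,"ty":0,"tz":-0.1,"ax":0,"ay":0,"az":0},{"gripper":-1,"tx":0,"ty":0,"tz":-0.2,"ax":0,"ay":0,"az":0},{"gripper":-1,"tx":0,"ty":0,"tz":-0.2,"ax":0,"ay":0,"az":0},{"gripper":-1,"tx":0,"ty":0,"tz":-0.2,"ax":0,"ay":0,"az":0}]'
```

```text
time: 10.05
position: [0.5794, -0.09, 0.0744]
eef_rot: [-2.395, -2.033, 0.0]
ft_force: [-0.6, 0.5, -2.1]
grip_width: 0.0628
grasp_force: 30.0
```

```bash
python3 -m handwheel '[{"gripper":-1,"tx":0,"ty":0,"tz":-0.1,"ax":0,"ay":0,"az":0},{"gripper":-1,"tx":0,"ty":0,"tz":-0.2,"ax":0,"ay":0,"az":0},{"gripper":-1,"tx":0,"ty":0,"tz":-0.2,"ax":0,"ay":0,"az":0},{"gripper":-1,"tx":0,"ty":0,"tz":-0.2,"ax":0,"ay":0,"az":0}]'
```

```text
time: 10.45
position: [0.5794, -0.09, 0.0724]
eef_rot: [-2.395, -2.033, 0.0]
ft_force: [-0.1, 0.2, -3.1]
grip_width: 0.0631
grasp_force: 30.0
```

```bash
python3 -m handwheel '[{"gripper":-1,"tx":0,"ty":0,"tz":-0.1,"ax":0,"ay":0,"az":0},{"gripper":-1,"tx":0,"ty":0,"tz":-0.15,"ax":0,"ay":0,"az":0},{"gripper":-1,"tx":0,"ty":0,"tz":-0.15,"ax":0,"ay":0,"az":0},{"gripper":-1,"tx":0,"ty":0,"tz":-0.15,"ax":0,"ay":0,"az":0}]'
```

```text
time: 10.85
position: [0.5794, -0.0901, 0.0709]
eef_rot: [-2.395, -2.033, -0.0]
ft_force: [-0.5, 0.7, -1.8]
grip_width: 0.0629
grasp_force: 30.0
```

```bash
python3 -m handwheel '[{"gripper":-1,"tx":0,"ty":0,"tz":-0.1,"ax":0,"ay":0,"az":0},{"gripper":-1,"tx":0,"ty":0,"tz":-0.15,"ax":0,"ay":0,"az":0},{"gripper":-1,"tx":0,"ty":0,"tz":-0.15,"ax":0,"ay":0,"az":0},{"gripper":-1,"tx":0,"ty":0,"tz":-0.15,"ax":0,"ay":0,"az":0}]'
```

```text
time: 11.25
position: [0.5794, -0.09, 0.0694]
eef_rot: [-2.395, -2.033, 0.0]
ft_force: [0.6, -0.5, -3.1]
grip_width: 0.0629
grasp_force: 30.0
```

```bash
python3 -m handwheel '[{"gripper":-1,"tx":0,"ty":0,"tz":-0.1,"ax":0,"ay":0,"az":0},{"gripper":-1,"tx":0,"ty":0,"tz":-0.15,"ax":0,"ay":0,"az":0},{"gripper":-1,"tx":0,"ty":0,"tz":-0.15,"ax":0,"ay":0,"az":0},{"gripper":-1,"tx":0,"ty":0,"tz":-0.15,"ax":0,"ay":0,"az":0}]'
```

```text
time: 11.65
position: [0.5794, -0.09, 0.0679]
eef_rot: [-2.395, -2.033, -0.0]
ft_force: [-0.4, 0.4, -2.4]
grip_width: 0.0628
grasp_force: 30.0
```

```bash
python3 -m handwheel '[{"gripper":-1,"tx":0,"ty":0,"tz":-0.1,"ax":0,"ay":0,"az":0},{"gripper":-1,"tx":0,"ty":0,"tz":-0.15,"ax":0,"ay":0,"az":0},{"gripper":-1,"tx":0,"ty":0,"tz":-0.15,"ax":0,"ay":0,"az":0},{"gripper":-1,"tx":0,"ty":0,"tz":-0.15,"ax":0,"ay":0,"az":0}]'
```

```text
time: 12.05
position: [0.5794, -0.09, 0.0664]
eef_rot: [-2.395, -2.033, 0.0]
ft_force: [0.3, 0.0, -3.2]
grip_width: 0.0634
grasp_force: 30.0
```

```bash
python3 -m handwheel '[{"gripper":-1,"tx":0,"ty":0,"tz":-0.1,"ax":0,"ay":0,"az":0},{"gripper":-1,"tx":0,"ty":0,"tz":-0.15,"ax":0,"ay":0,"az":0},{"gripper":-1,"tx":0,"ty":0,"tz":-0.15,"ax":0,"ay":0,"az":0},{"gripper":-1,"tx":0,"ty":0,"tz":-0.15,"ax":0,"ay":0,"az":0}]'
```

```text
time: 12.45
position: [0.5794, -0.09, 0.0649]
eef_rot: [-2.395, -2.033, 0.0]
ft_force: [-0.7, -0.1, -2.2]
grip_width: 0.0626
grasp_force: 30.0
```

```bash
python3 -m handwheel '[{"gripper":-1,"tx":0,"ty":0,"tz":-0.1,"ax":0,"ay":0,"az":0},{"gripper":-1,"tx":0,"ty":0,"tz":-0.15,"ax":0,"ay":0,"az":0},{"gripper":-1,"tx":0,"ty":0,"tz":-0.15,"ax":0,"ay":0,"az":0},{"gripper":-1,"tx":0,"ty":0,"tz":-0.15,"ax":0,"ay":0,"az":0}]'
```

```text
time: 12.85
position: [0.5794, -0.0901, 0.0634]
eef_rot: [-2.395, -2.033, 0.0]
ft_force: [0.4, -0.6, -2.8]
grip_width: 0.0632
grasp_force: 30.0
```

```bash
python3 -m handwheel '[{"gripper":-1,"tx":0,"ty":0,"tz":-0.1,"ax":0,"ay":0,"az":0},{"gripper":-1,"tx":0,"ty":0,"tz":-0.15,"ax":0,"ay":0,"az":0},{"gripper":-1,"tx":0,"ty":0,"tz":-0.15,"ax":0,"ay":0,"az":0},{"gripper":-1,"tx":0,"ty":0,"tz":-0.15,"ax":0,"ay":0,"az":0}]'
```

```text
time: 13.25
position: [0.5797, -0.0899, 0.0626]
eef_rot: [2.394, 2.033, 0.001]
ft_force: [-2.4, 1.7, 5.1]
grip_width: 0.0631
grasp_force: 30.0
```

Contact: the vertical force went from -2.5 to +5 N, about 7.5 N on the ring. The side force says the ball sits a little towards +x/-y. I nudge it to centre at the same height.

```bash
python3 -m handwheel '[{"gripper":-1,"tx":-0.05,"ty":0.04,"tz":0,"ax":0,"ay":0,"az":0},{"gripper":-1,"tx":-0.05,"ty":0.04,"tz":0,"ax":0,"ay":0,"az":0},{"gripper":-1,"tx":-0.05,"ty":0.04,"tz":0,"ax":0,"ay":0,"az":0}]'
```

```text
time: 13.55
position: [0.5794, -0.0897, 0.0625]
eef_rot: [2.394, 2.033, 0.001]
ft_force: [1.2, 1.3, 5.7]
grip_width: 0.0634
grasp_force: 30.0
```

```bash
python3 -m handwheel '[{"gripper":-1,"tx":0.02,"ty":0.05,"tz":0,"ax":0,"ay":0,"az":0},{"gripper":-1,"tx":0.02,"ty":0.05,"tz":0,"ax":0,"ay":0,"az":0},{"gripper":-1,"tx":0.02,"ty":0.05,"tz":0,"ax":0,"ay":0,"az":0}]'
```

```text
time: 13.85
position: [0.5795, -0.0894, 0.0624]
eef_rot: [2.394, 2.032, 0.001]
ft_force: [0.4, -0.5, 5.5]
grip_width: 0.0631
grasp_force: 30.0
```

Side forces are about zero and the load on the ring is about 8 N, so the ball is seated. I open, then check the force.

```bash
python3 -m handwheel '[{"gripper":0.5,"tx":0,"ty":0,"tz":0,"ax":0,"ay":0,"az":0},{"gripper":0.8,"tx":0,"ty":0,"tz":0,"ax":0,"ay":0,"az":0},{"gripper":0.8,"tx":0,"ty":0,"tz":0,"ax":0,"ay":0,"az":0},{"gripper":0.8,"tx":0,"ty":0,"tz":0,"ax":0,"ay":0,"az":0},{"gripper":0.8,"tx":0,"ty":0,"tz":0,"ax":0,"ay":0,"az":0},{"gripper":0.8,"tx":0,"ty":0,"tz":0,"ax":0,"ay":0,"az":0}]'
```

```text
time: 14.45
position: [0.5791, -0.0891, 0.0619]
eef_rot: [-2.395, -2.033, 0.0]
ft_force: [-0.3, -0.3, 0.2]
grip_width: 0.0843
grasp_force: 0.0
```

```bash
python3 -m handwheel '[{"gripper":0.8,"tx":0,"ty":0,"tz":1,"ax":0,"ay":0,"az":0},{"gripper":0.8,"tx":0,"ty":0,"tz":3,"ax":0,"ay":0,"az":0},{"gripper":0.8,"tx":0,"ty":0,"tz":6,"ax":0,"ay":0,"az":0},{"gripper":0.8,"tx":0,"ty":0,"tz":10,"ax":0,"ay":0,"az":0},{"gripper":0.8,"tx":0,"ty":0,"tz":14,"ax":0,"ay":0,"az":0},{"gripper":0.8,"tx":0,"ty":0,"tz":18,"ax":0,"ay":0,"az":0},{"gripper":0.8,"tx":0,"ty":0,"tz":20,"ax":0,"ay":0,"az":0},{"gripper":0.8,"tx":0,"ty":0,"tz":20,"ax":0,"ay":0,"az":0},{"gripper":0.8,"tx":0,"ty":0,"tz":20,"ax":0,"ay":0,"az":0}]'
python3 - <<'E'
from h import *
i=viewer.camera_info("wrist");im=save("wrist","w5")
print([(r["p"],np.round(r["box"]).tolist(),onz("wrist",r["box"][1]+r["box"][3]/2,r["box"][0]+r["box"][2]/2,.0635,i)) for r in finder.find_in("ball","wrist")])
E
```

```text
time: 15.35
position: [0.5789, -0.0891, 0.2617]
eef_rot: [-2.395, -2.033, 0.0]
ft_force: [-0.3, -0.1, -0.2]
grip_width: 0.0846
grasp_force: 0.0
[(0.74, [236.0, 150.0, 52.0, 50.0], array([ 0.58328783, -0.08945606,  0.0635    ]))]
```

View pics/w5.png

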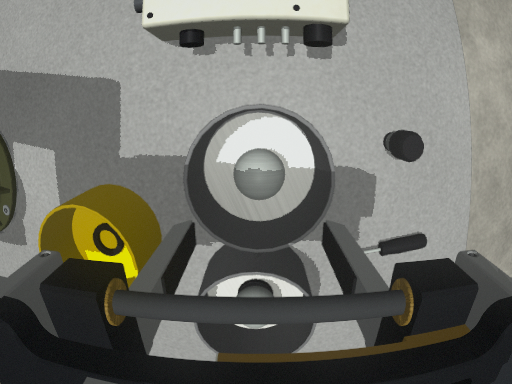

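The ball rests in the middle of the jar at (175,260), the spare ball is still in its own jar, and nothing touches the robot.

```bash
python3 -c "
from plant import manip
print(manip.job_done())"
```

```text
the job is handed in; nothing more can be done
None
```

The steel ball was pulled straight up out of the catches, seated gently in the empty jar (about 8 N on the ring), released at rest, and the job was handed in at about 15.5 s.

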